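# Hang the rinsed parts basket on the drip stand

### The job

Lift the wire basket with the two rinsed instrument parts out of the steel pan and hang it by its bail handle on the drip stand, with the bar of the handle lying in the dips of both hook prongs and the basket hanging level and free. Lower it gently until the hooks carry it before you let go, keep the parts in the basket, and do not disturb the two bottles; the hook clamp may be fixed at any height on its post, so find out where it is.

Things in the scene. Friction and masses are not known exactly. Their poses are not given: they have to be found in the camera images.
- basket: Open-topped steel wire basket, 80 (x) by 120 (y) by 45 mm high, 0.25 to 0.45 kg, with 0.13 kg of loose parts in it; starts standing in the pan. Origin: centre of its underside; z up. A rigid upright bail handle of 10 mm round bar rises from the middle of its two short sides.
- bail (a point): Middle of the bail handle's straight bar (on its axis), 115 mm above the basket's underside; axes as the basket's, y along the bar. Legs at y = +-56 mm. Free window under the bar: 102 mm between the legs, 65 mm from the basket's rim up to the bar's underside.
- pan: Fixed open steel rinse pan, outside 170 (x) by 220 (y) by 80 mm high, walls and floor 4 mm. Origin: centre of its underside.
- stand: Fixed steel drip stand: base plate with rim (14 mm high, x -100 to +150, y +-85 mm), post, and a clamp on the post with two parallel prongs of 8 mm round bar at y = +-32 mm, each with a dip (seat) and an upturned open tip. Origin: on the bench, midway straight below the two seats; x runs from the open tips to the post, z up.
- stand_tips (a point): Point on the bench midway below the prongs' open tips, at stand x = -35 mm. Side view of a prong, heights of its axis over its axis at the seat: tip +30 mm at x = -35; slopes to 0 at x = -8; flat seat to x = +8; rises to +14 at x = +30; level at +14 to x = +100, where a 10 mm cross bar joins both. A bar at rest in the seats has its axis at +9.
- stand_post (a point): Foot of the post (16 mm thick, top 294 mm up), at stand x = +120 mm. The clamp is tightened at any height: the prongs' axis at the seats lies 190 to 260 mm above the bench. This is not measured: feel it (touch the level part of a prong from above) or see it. It does not give under 25 N.
- ring: Loose steel ring, 50 mm outside, 30 mm hole, 14 mm high, lying in the basket. Origin: centre of its underside.
- cone: Loose steel cone on a flange, 42 mm wide, 26 mm high, standing in the basket. Origin: centre of its underside.
- solvent: Bystander: clear glass bottle with blue cap, 70 mm wide, 170 mm high, loose on the bench. Origin: centre of its underside.
- amber: Bystander: amber glass bottle with blue cap, 66 mm wide, 150 mm high, loose on the bench. Origin: centre of its underside.
Not all that is in view belongs to the job. Leave any pink or yellow look-alike of the basket alone.

How it is judged:
By the outcome, as a careful person would: the job done as asked, in the order asked, and still so for the second after the job is handed in, with the robot touching nothing.
It also fails if it takes over 58 s, if anything falls off the work surface, if the arm or the gripper's body presses on something with over 40 N, if the wrist force passes 120 N, or if a joint passes its speed limit or range.

### The arm

A 6-joint arm with a two-finger parallel gripper is mounted at the origin on the work surface. World frame = base frame: x ahead of the robot, y to its left, z up, the work surface at z = 0. Lengths are in m, angles in rad, forces in N, time in s.
With the tool pointing down it reaches from about 0.375 to 0.975 m from the base axis. Payload 3.8 kg.
Tool frame: the origin (TCP) lies midway between the tips of the shut fingers; the grasp point (between the pads) lies 19 mm behind it; z points along the fingers, y is the line along which they close (so a half turn about z gives the same grasp; the last joint's range is limited). The gripper opens to 85 mm and grips with 20 to 120 N. Pads are 22 mm wide; open, the fingers measure 114 mm over their backs; the gripper's body (76 mm by 85 mm) begins 54 mm behind the grasp point. The pads swing forward as they close: fully open they stand 13 mm farther back than shut.
Start: joints at [-1.314, 0.264, 1.604, -0, 1.274, -0.037], TCP at [0.195, -0.646, 0.231] pointing down, gripper open.
Joint ranges: [-2.63, 2.63], [-0.94, 2.18], [0.31, 2.57], [-1.31, 4.45], [0, 2.66], [-2.55, 2.55]. Speed limits (rad/s): [2.57, 2.57, 3.14, 3.14, 3.14, 3.14].

### API

Orientations are given as a rotation vector (axis times angle).
In Python, from workcell import bot, read_camera, camera_info, ticket gives the robot as it stands.
- The arm moves only by the tool servo_tool, never from a script. Its argument "targets" is a list of rows, each an object of numbers: "hand": the closure, from -1 (fully open) to 1 (shut); "x", "y", "z": the shift along the tool's x, y, z as a fraction of full scale; "roll": the turn about the tool's z as a fraction of full scale. In form: [{"hand": .., "x": .., "y": .., "z": .., "roll": ..}, ...]. A call has 1 to 10 rows; each row is the pose to reach, as a shift and turn from the pose commanded when the call began, along the tool's axes at that moment, turning the shorter way round; what a row does not reach only later rows make up. Full scale, the value 1, is 50 cm for a shift and 180 degrees for a turn. A row lasts 1/12 s, in which the tool goes at most 41.7 mm and 7.16 degrees, less where a joint would pass 70% of its speed; a pose out of reach is approached as far as the arm can. A call with a number of a shift or a turn outside -1 to 1 is refused whole. A call with a gripper value outside its range is refused whole. The fingers move at their own pace and stop on an object; "grip_force" is the grip in N (left out, the last holds). Time passes only in rows, so rows that repeat a pose let the fingers close. It gives the time, the measured TCP pose, the force, the opening and the grip force at its end, in the units of the state.
- bot.read_state(): the state, without advancing time (a new reading comes with each control period).
- read_camera(name): name is "side" or "top" or "wrist"; returns the picture (420x560x3 uint8, red, green, blue); there is no depth.
- camera_info(name): a dict with "fx", "fy", "cx", "cy" (pixels), "eye" and "orientation" of the camera in the world; the wrist camera has in their place "T_tool_cam" (4x4, takes a point from camera to tool coordinates, whose origin is the TCP and whose axes are the flange's). Camera axes: x right, y down, z forward; pixel columns grow to the right and rows downward; lengths in m; the calibration is good to about 2 mm. A picture is of the moment at which its call begins: read the wrist's pose just before it. camera_info takes no time and is no camera call.
- ticket.finish_job(): hands the job in; it is judged then, once.
The state is a dict: "time": time; "q": joint angles; "joint_vel": joint speeds; "joint_torque": joint torques, N m; "tool_pos": TCP position; "tcp_rot": TCP orientation; "wrist_force": force on the tool from outside, world axes, zero at the start; "torque": the same for the moment, N m; "width": opening from 0.0 (shut) to 1.0 (fully open); "grip_force": force on a finger pad.
Only numpy, scipy, OpenCV 4.12 (cv2) and the standard library are available. Lean on these libraries where they do the work, as an engineer would, in place of code of your own. Each camera call takes 0.05 s, during which the arm holds its last target. There are 200 camera calls.

## Working session

There is one attempt and no reset: what is moved stays moved. The work goes in short steps, Python scripts to look and compute and a tool call to move; the robot and the scene stay as the last step left them, time stands still between calls to the robot, and variables do not carry over. Pictures are saved under pics/ and viewed, at most 12 in all, crops included, and the job is handed in when it is done.

Besides the shell and the picture viewer there is one more tool, called after "Emit:" by a JSON object that holds its "fn" and its "kwargs". servo_tool: Moves the arm, as the interface text tells. Its arguments: {"type":"object","properties":{"targets":{"type":"array"},"grip_force":{"type":"number"}},"required":["targets"]}

```bash
mkdir -p pics; ls; python3 - <<'E'
from workcell import bot, read_camera, camera_info
import cv2
s=bot.read_state(); print({k:s[k] for k in('time','tool_pos','tcp_rot','wrist_force','width')})
for n in('side','top'):
    cv2.imwrite(f'pics/{n}0.png',read_camera(n)[:,:,::-1])
for n in('side','top','wrist'):print(n,camera_info(n))
E
```

```text
pics
{'time': 0.0, 'tool_pos': array([ 0.19529046, -0.64536445,  0.22995582]), 'tcp_rot': array([-3.10555164e+00, -4.59546845e-01,  3.73661400e-04]), 'wrist_force': array([ 0.26846683, -0.26827077, -0.18613958]), 'width': 0.9990181175988564}
side {'fx': 508.5811114979603, 'fy': 508.5811114979603, 'cx': 279.0851150190006, 'cy': 208.70127518353206, 'eye': array([-0.18637338,  0.75975439,  1.13206212]), 'orientation': array([-0.99892255,  2.44886981, -1.0670567 ])}
top {'fx': 447.19103348526465, 'fy': 447.19103348526465, 'cx': 281.6837038192941, 'cy': 203.83180838446395, 'eye': array([ 0.4103935 , -0.02927168,  1.18961493]), 'orientation': array([-2.15695023,  2.13905379, -0.12816223])}
wrist {'fx': 342.0193631428388, 'fy': 342.0193631428388, 'cx': 274.1953672159559, 'cy': 214.79646666492573, 'T_tool_cam': array([[ 7.82992245e-04, -9.53571818e-01, -3.01164698e-01,
         7.68955670e-02],
       [ 9.99999692e-01,  7.60055863e-04,  1.93329942e-04,
         1.56652344e-03],
       [ 4.45480109e-05, -3.01164757e-01,  9.53572119e-01,
        -1.42241643e-01],
       [ 0.00000000e+00,  0.00000000e+00,  0.00000000e+00,
         1.00000000e+00]])}
```

View pics/top0.png

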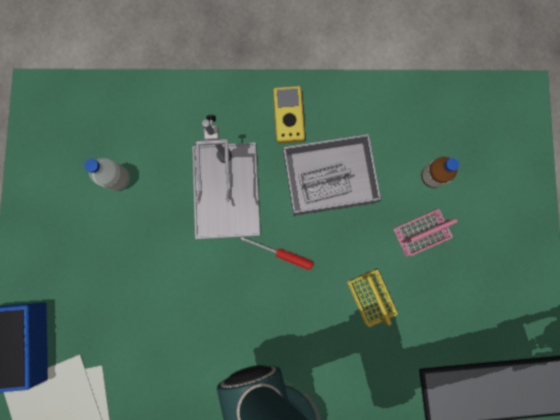

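View pics/side0.png

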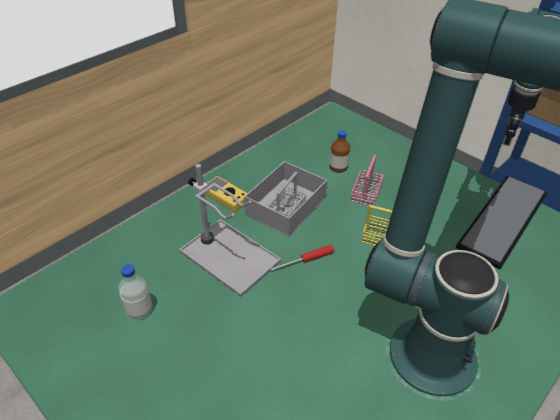

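The top view shows the pan at about (332,175) with the basket in it, its bar running along the image columns. The stand base is at (227,190), with its post near (210,125), and the bottles are at (108,172) and (440,172). I'll enlarge both views next.

```bash
python3 - <<'E'
import cv2
t=cv2.imread('pics/top0.png')[105:255,185:385]; cv2.imwrite('pics/tc.png',cv2.resize(t,None,fx=4,fy=4,interpolation=cv2.INTER_CUBIC))
t=cv2.imread('pics/side0.png')[150:300,170:340]; cv2.imwrite('pics/sc.png',cv2.resize(t,None,fx=4,fy=4,interpolation=cv2.INTER_CUBIC))
E
```

```text
(no output)
```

View pics/tc.png

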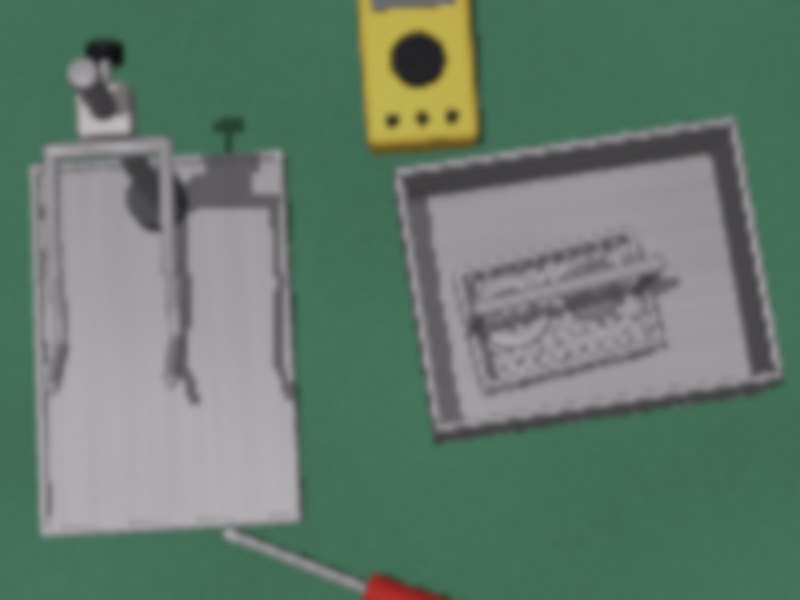

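View pics/sc.png

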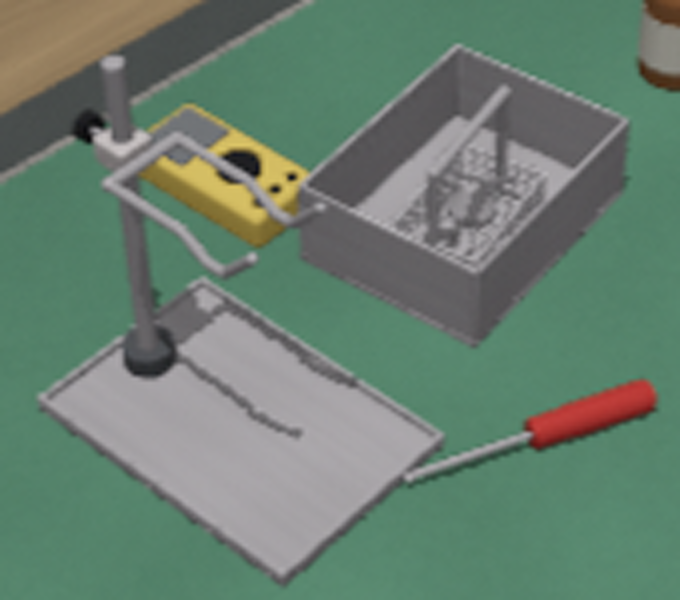

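The crops are clear. In the top view, the stand's cross-bar corners are at crop (47,148)/(170,142) and the post top is at (83,72). In the side view, the matching corners are at (107,183)/(180,137) and the post top is at (113,63). The bail bar's ends in the side view are (432,183) and (503,92). Next I'll triangulate these and check them against the known sizes.

```bash
cat > h.py <<'E'
import numpy as np
from scipy.spatial.transform import Rotation as R
from workcell import camera_info, bot
def ray(n,u,v,T=None):
    c=camera_info(n); d=np.array([(u-c['cx'])/c['fx'],(v-c['cy'])/c['fy'],1])
    if 'eye' in c: e=c['eye']; M=R.from_rotvec(c['orientation']).as_matrix()
    else:
        s=T; Rt=R.from_rotvec(s['tcp_rot']).as_matrix(); C=c['T_tool_cam']
        e=s['tool_pos']+Rt@C[:3,3]; M=Rt@C[:3,:3]
    d=M@d; return e,d/np.linalg.norm(d)
def plane(n,u,v,z,T=None):
    e,d=ray(n,u,v,T); return e+d*(z-e[2])/d[2]
def tri(r1,r2):
    (e,d),(f,g)=r1,r2
    a=np.linalg.lstsq(np.c_[d,-g],f-e,rcond=None)[0]; p,q=e+a[0]*d,f+a[1]*g
    return (p+q)/2,np.linalg.norm(p-q)
E
python3 - <<'E'
from h import *
np.set_printoptions(precision=4,suppress=True)
T=lambda x,y:(x/4+185-.375,y/4+105-.375); S=lambda x,y:(x/4+170-.375,y/4+150-.375)
for n,t,s in [('crossL',(47,148),(107,183)),('crossR',(170,142),(180,137)),('posttop',(83,72),(113,63)),('tipL',(55,386),(253,258)),('tipR',(178,378),(322,207)),('bailL',(475,322),(432,183)),('bailR',(672,282),(503,92))]:
    print(n,*tri(ray('top',*T(*t)),ray('side',*S(*s))))
b=[plane('top',*T(*p),.014)[:2] for p in [(33,165),(283,152),(298,520),(42,533)]]; print('base',b)
print('base side',[plane('side',*S(*p),.014)[:2] for p in [(42,400),(203,280),(442,437),(283,580)]])
b=[plane('top',*T(*p),.08)[:2] for p in [(398,172),(735,122),(780,378),(437,435)]]; print('pan',b, np.mean(b,0))
print([plane('side',*S(*p),.119) for p in [(432,183),(503,92)]])
E
```

```text
crossL [0.6763 0.1743 0.221 ] 0.0005836559000927691
crossR [0.6812 0.1062 0.2176] 0.0005230658279836407
posttop [0.6976 0.1421 0.2933] 0.0004617919925411475
tipL [0.5411 0.163  0.2347] 0.0006955081781320313
tipR [0.5465 0.0971 0.2324] 0.001274396253643217
bailL [ 0.6005 -0.0665  0.1159] 0.005561733283443429
bailR [ 0.6292 -0.1829  0.1195] 0.015241819101060913
base [array([0.7216, 0.2271]), array([0.7317, 0.0581]), array([0.4832, 0.0441]), array([0.4733, 0.2125])]
base side [array([0.7183, 0.2276]), array([0.7297, 0.0608]), array([0.4833, 0.0461]), array([0.4709, 0.2146])]
pan [array([ 0.701 , -0.0202]), array([ 0.735 , -0.2347]), array([ 0.5704, -0.2601]), array([ 0.5329, -0.046 ])] [ 0.6348 -0.1402]
[array([ 0.6005, -0.0625,  0.119 ]), array([ 0.636 , -0.1792,  0.119 ])]
```

Checks against the known sizes:
- **Post top:** measures 0.293, and it should be 0.294.
- **Bar length:** 122 mm in the side view.
- **Stand:** origin near (0.577, 0.134), yaw about 3.5°, seat axis at z ≈ 0.204.

The bar's yaw is still uncertain at 14–17°. I'll move over the basket and look with the wrist camera.

Emit:
{"fn": "servo_tool", "kwargs": {"targets": [{"hand": -1,"x": 0.555,"y": -0.38,"z": -0.14,"roll": 0},{"hand": -1,"x": 0.555,"y": -0.38,"z": -0.14,"roll": 0},{"hand": -1,"x": 0.555,"y": -0.38,"z": -0.14,"roll": 0},{"hand": -1,"x": 0.555,"y": -0.38,"z": -0.14,"roll": 0},{"hand": -1,"x": 0.555,"y": -0.38,"z": -0.14,"roll": 0},{"hand": -1,"x": 0.555,"y": -0.38,"z": -0.14,"roll": 0},{"hand": -1,"x": 0.555,"y": -0.38,"z": -0.14,"roll": 0},{"hand": -1,"x": 0.555,"y": -0.38,"z": -0.14,"roll": 0},{"hand": -1,"x": 0.555,"y": -0.38,"z": -0.14,"roll": 0},{"hand": -1,"x": 0.555,"y": -0.38,"z": -0.14,"roll": 0}]}}

```text
time: 0.93
tool_pos: [0.408, -0.3817, 0.3021]
tcp_rot: [3.106, 0.467, 0.002]
wrist_force: [-0.1, -0.1, 0.4]
width: 1.0
grip_force: 0.0
```

Emit:
{"fn": "servo_tool", "kwargs": {"targets": [{"hand": -1,"x": 0.555,"y": -0.38,"z": 0,"roll": -0.25},{"hand": -1,"x": 0.555,"y": -0.38,"z": 0,"roll": -0.25},{"hand": -1,"x": 0.555,"y": -0.38,"z": 0,"roll": -0.25},{"hand": -1,"x": 0.555,"y": -0.38,"z": 0,"roll": -0.25},{"hand": -1,"x": 0.555,"y": -0.38,"z": 0,"roll": -0.25},{"hand": -1,"x": 0.555,"y": -0.38,"z": 0,"roll": -0.25},{"hand": -1,"x": 0.555,"y": -0.38,"z": 0,"roll": -0.25},{"hand": -1,"x": 0.555,"y": -0.38,"z": 0,"roll": -0.25},{"hand": -1,"x": 0.555,"y": -0.38,"z": 0,"roll": -0.25},{"hand": -1,"x": 0.555,"y": -0.38,"z": 0,"roll": -0.25}]}}

```text
time: 1.77
tool_pos: [0.6172, -0.1211, 0.2997]
tcp_rot: [-2.692, -1.617, 0.003]
wrist_force: [-0.0, -1.0, -0.8]
width: 1.001
grip_force: 0.0
```

Emit:
{"fn": "servo_tool", "kwargs": {"targets": [{"hand": -1,"x": 0,"y": 0,"z": 0,"roll": -0.25},{"hand": -1,"x": 0,"y": 0,"z": 0,"roll": -0.25},{"hand": -1,"x": 0,"y": 0,"z": 0,"roll": -0.25},{"hand": -1,"x": 0,"y": 0,"z": 0,"roll": -0.25},{"hand": -1,"x": 0,"y": 0,"z": 0,"roll": -0.25},{"hand": -1,"x": 0,"y": 0,"z": 0,"roll": -0.25},{"hand": -1,"x": 0,"y": 0,"z": 0,"roll": -0.25},{"hand": -1,"x": 0,"y": 0,"z": 0,"roll": -0.25}]}}

```text
time: 2.43
tool_pos: [0.6153, -0.1244, 0.3007]
tcp_rot: [-1.875, -2.52, 0.002]
wrist_force: [0.3, 0.1, -0.5]
width: 0.999
grip_force: 0.0
```

```bash
python3 - <<'E'
from h import *
from workcell import read_camera
import cv2,pickle
s=bot.read_state(); im=read_camera('wrist'); pickle.dump(s,open('w1.pkl','wb'))
print(s['time'],s['tool_pos'],s['tcp_rot'],s['q'],s['joint_vel'].max())
print(R.from_rotvec(s['tcp_rot']).as_matrix())
cv2.imwrite('pics/w1.png',im[:,:,::-1])
E
```

```text
2.4333 [ 0.61533215 -0.1244238   0.3006966 ] [-1.87451634e+00 -2.52027313e+00  2.45183693e-03] [-2.38530740e-01  1.41808665e-01  1.62251157e+00 -1.21054681e-03
  1.37846960e+00 -5.30084491e-01] 0.07156192787341067
[[-2.87663351e-01  9.57730501e-01 -1.44390352e-03]
 [ 9.57731497e-01  2.87662336e-01 -8.71750611e-04]
 [-4.19545490e-04 -1.63364258e-03 -9.99998578e-01]]
```

View pics/w1.png

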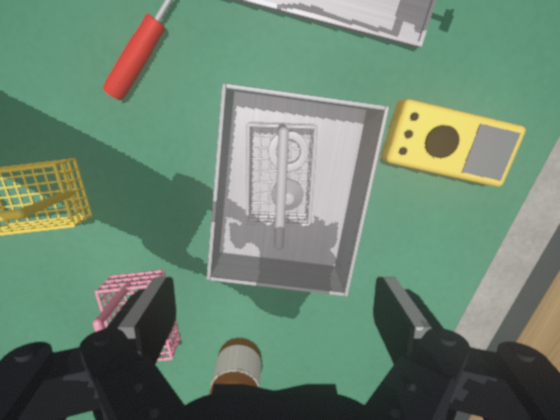

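The wrist view shows the bail bar running from (283,127) to (279,246). The ring and cone are in the basket, and the pan rim surrounds it. I'll cast the bar's ends onto z = 0.119 and sharpen them with a mask of the bar.

```bash
python3 - <<'E'
from h import *
import pickle,cv2
np.set_printoptions(precision=4,suppress=True)
s=pickle.load(open('w1.pkl','rb'))
im=cv2.imread('pics/w1.png')
cv2.imwrite('pics/w1c.png',cv2.resize(im[110:260,235:330],None,fx=4,fy=4,interpolation=cv2.INTER_CUBIC))
a,b=plane('wrist',283,126,.119,s),plane('wrist',279,247,.119,s)
print(a,b,(a+b)/2,np.linalg.norm(a-b),np.degrees(np.arctan2(*(a-b)[:2])))
T=lambda x,y:(x/4+185-.375,y/4+105-.375)
for p in [(472,318),(475,325),(660,282),(675,283)]:print(plane('top',*T(*p),.119))
r=[plane('wrist',*p,.08,s)for p in[(223,86),(387,106),(347,294),(209,279)]];print(r,np.mean(r,0))
E
```

```text
[ 0.6058 -0.0661  0.119 ] [ 0.6374 -0.182   0.119 ] [ 0.6216 -0.1241  0.119 ] 0.1201123922049905 -15.254165470761059
[ 0.6002 -0.0662  0.119 ]
[ 0.5959 -0.068   0.119 ]
[ 0.6232 -0.1804  0.119 ]
[ 0.6226 -0.1895  0.119 ]
[array([ 0.5388, -0.0482,  0.08  ]), array([ 0.7022, -0.0188,  0.08  ]), array([ 0.7387, -0.2324,  0.08  ]), array([ 0.5754, -0.2607,  0.08  ])] [ 0.6387 -0.14    0.08  ]
```

View pics/w1c.png

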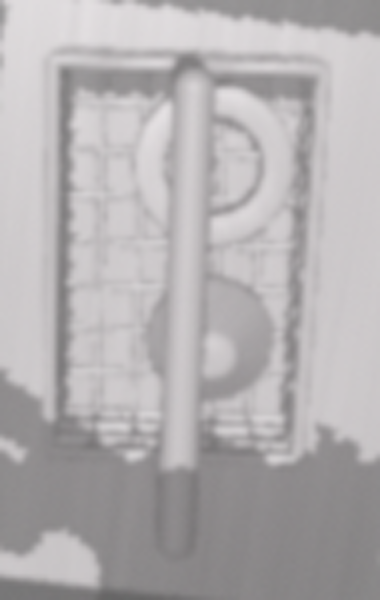

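The crop confirms the bar's centreline, crop (194,70) to (175,558). That puts its middle at about (0.6215, −0.125) with a yaw of 15.4° and a length of 121 mm. Next I'll descend with the fingers straddling the bar.

Emit:
{"fn": "servo_tool", "kwargs": {"targets": [{"hand": -1,"x": -0.005,"y": 0.011,"z": 0.06,"roll": 0.007},{"hand": -1,"x": -0.005,"y": 0.011,"z": 0.12,"roll": 0.007},{"hand": -1,"x": -0.005,"y": 0.011,"z": 0.18,"roll": 0.007},{"hand": -1,"x": -0.005,"y": 0.011,"z": 0.24,"roll": 0.007},{"hand": -1,"x": -0.005,"y": 0.011,"z": 0.29,"roll": 0.007},{"hand": -1,"x": -0.005,"y": 0.011,"z": 0.33,"roll": 0.007},{"hand": -1,"x": -0.005,"y": 0.011,"z": 0.36,"roll": 0.007},{"hand": -1,"x": -0.005,"y": 0.011,"z": 0.38,"roll": 0.007},{"hand": -1,"x": -0.005,"y": 0.011,"z": 0.4,"roll": 0.007},{"hand": -1,"x": -0.005,"y": 0.011,"z": 0.4,"roll": 0.007}]}}

```text
time: 3.32
tool_pos: [0.621, -0.1229, 0.0991]
tcp_rot: [-1.9, -2.498, 0.002]
wrist_force: [-1.7, 0.4, -0.3]
width: 1.002
grip_force: 0.0
```

Emit:
{"fn": "servo_tool", "kwargs": {"targets": [{"hand": 1,"x": 0,"y": 0,"z": 0,"roll": 0},{"hand": 1,"x": 0,"y": 0,"z": 0,"roll": 0},{"hand": 1,"x": 0,"y": 0,"z": 0,"roll": 0},{"hand": 1,"x": 0,"y": 0,"z": 0,"roll": 0},{"hand": 1,"x": 0,"y": 0,"z": 0,"roll": 0},{"hand": 1,"x": 0,"y": 0,"z": 0,"roll": 0},{"hand": 1,"x": 0,"y": 0,"z": 0,"roll": 0},{"hand": 1,"x": 0,"y": 0,"z": 0,"roll": 0},{"hand": 1,"x": 0,"y": 0,"z": 0,"roll": 0},{"hand": 1,"x": 0,"y": 0,"z": 0,"roll": 0}], "grip_force": 60}}

```text
time: 4.15
tool_pos: [0.6227, -0.1226, 0.1019]
tcp_rot: [1.9, 2.502, -0.0]
wrist_force: [-3.2, -0.5, 5.3]
width: 0.091
grip_force: 58.5
```

The grip holds at 58 N. Now lift slowly.

Emit:
{"fn": "servo_tool", "kwargs": {"targets": [{"hand": 1,"x": 0,"y": 0,"z": -0.01,"roll": 0},{"hand": 1,"x": 0,"y": 0,"z": -0.03,"roll": 0},{"hand": 1,"x": 0,"y": 0,"z": -0.06,"roll": 0},{"hand": 1,"x": 0,"y": 0,"z": -0.1,"roll": 0},{"hand": 1,"x": 0,"y": 0,"z": -0.15,"roll": 0},{"hand": 1,"x": 0,"y": 0,"z": -0.2,"roll": 0},{"hand": 1,"x": 0,"y": 0,"z": -0.25,"roll": 0},{"hand": 1,"x": 0,"y": 0,"z": -0.28,"roll": 0},{"hand": 1,"x": 0,"y": 0,"z": -0.3,"roll": 0},{"hand": 1,"x": 0,"y": 0,"z": -0.3,"roll": 0}]}}

```text
time: 4.98
tool_pos: [0.624, -0.1225, 0.2541]
tcp_rot: [1.897, 2.499, 0.003]
wrist_force: [0.9, 0.1, -4.4]
width: 0.092
grip_force: 58.5
```

```bash
python3 - <<'E'
from h import *
from workcell import read_camera
import cv2
s=bot.read_state(); print(s['tool_pos'],s['wrist_force'],s['torque'],s['width'],s['grip_force'])
a=read_camera('wrist')[:,:,::-1][60:330,160:420]; b=read_camera('side')[:,:,::-1][100:300,150:400]
a=cv2.resize(a,(390,405)); b=cv2.resize(b,(400,320)); b=cv2.copyMakeBorder(b,0,85,0,0,cv2.BORDER_CONSTANT)
cv2.imwrite('pics/lift.png',np.hstack([a,b]))
M=R.from_rotvec(s['tcp_rot']).as_matrix(); print(M)
yaw=np.radians(3.4); g=np.array([.5774,.1341])-.09*np.array([np.cos(yaw),np.sin(yaw)])
print(g,'roll',(np.degrees(np.arctan2(M[1,0],M[0,0]))-93.4)/180)
d=np.r_[g,s['tool_pos'][2]]-s['tool_pos']; d1=[d[0],0,0]
print('first',M.T@d1/.5,'all',M.T@d/.5)
E
```

```text
[ 0.62395109 -0.12252638  0.25413687] [ 0.87385066  0.05325257 -4.42053622] [-0.0508603  -0.04879165 -0.00470962] 0.09204103915241732 58.468149304389954
[[-2.68656148e-01  9.63226262e-01  4.36368915e-03]
 [ 9.63234194e-01  2.68661968e-01 -7.96531052e-04]
 [-1.93959694e-03  3.98926164e-03 -9.99990162e-01]]
[0.48755842 0.12876243] roll 0.06769080835125586
first [ 0.07328546 -0.26275402 -0.00119035] all [ 0.5573854  -0.12773053 -0.00159067]
```

View pics/lift.png

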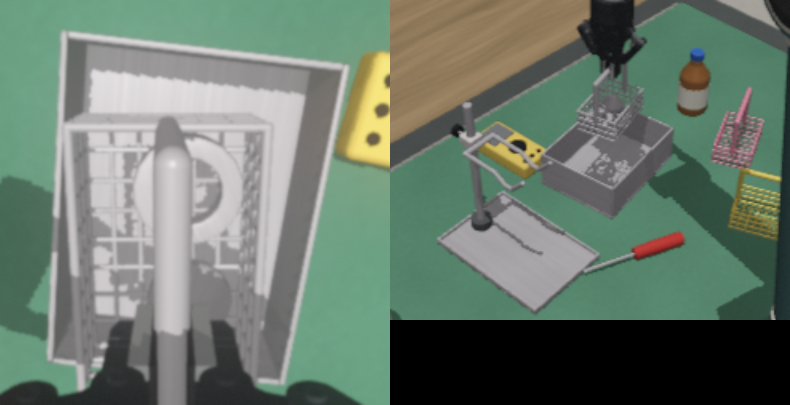

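The basket is lifted and level: it hangs clear of the pan, and the ring and cone are still inside. I'll first move back in world −x to clear the prong tips, then across.

Emit:
{"fn": "servo_tool", "kwargs": {"targets": [{"hand": 1,"x": 0.004,"y": -0.013,"z": 0,"roll": 0},{"hand": 1,"x": 0.013,"y": -0.046,"z": 0,"roll": 0},{"hand": 1,"x": 0.025,"y": -0.09,"z": 0,"roll": 0},{"hand": 1,"x": 0.037,"y": -0.133,"z": 0,"roll": 0},{"hand": 1,"x": 0.049,"y": -0.176,"z": 0,"roll": 0},{"hand": 1,"x": 0.061,"y": -0.219,"z": 0,"roll": 0},{"hand": 1,"x": 0.07,"y": -0.25,"z": 0,"roll": 0},{"hand": 1,"x": 0.073,"y": -0.263,"z": 0,"roll": 0},{"hand": 1,"x": 0.073,"y": -0.263,"z": 0,"roll": 0}]}}

```text
time: 5.83
tool_pos: [0.4838, -0.1223, 0.2497]
tcp_rot: [-1.899, -2.499, 0.002]
wrist_force: [-0.4, 0.2, -4.2]
width: 0.095
grip_force: 58.6
```

Emit:
{"fn": "servo_tool", "kwargs": {"targets": [{"hand": 1,"x": 0.02,"y": 0.006,"z": 0,"roll": 0.007},{"hand": 1,"x": 0.07,"y": 0.02,"z": 0,"roll": 0.014},{"hand": 1,"x": 0.13,"y": 0.037,"z": 0,"roll": 0.021},{"hand": 1,"x": 0.19,"y": 0.053,"z": 0,"roll": 0.028},{"hand": 1,"x": 0.25,"y": 0.07,"z": 0,"roll": 0.036},{"hand": 1,"x": 0.31,"y": 0.087,"z": 0,"roll": 0.044},{"hand": 1,"x": 0.37,"y": 0.104,"z": 0,"roll": 0.052},{"hand": 1,"x": 0.43,"y": 0.12,"z": 0,"roll": 0.06},{"hand": 1,"x": 0.47,"y": 0.131,"z": 0,"roll": 0.066},{"hand": 1,"x": 0.484,"y": 0.135,"z": 0,"roll": 0.068}]}}

```text
time: 6.67
tool_pos: [0.4867, 0.1323, 0.2507]
tcp_rot: [-2.152, -2.286, -0.002]
wrist_force: [-0.3, 0.6, -4.7]
width: 0.092
grip_force: 58.6
```

Emit:
{"fn": "servo_tool", "kwargs": {"targets": [{"hand": 1,"x": 0,"y": 0,"z": 0,"roll": 0},{"hand": 1,"x": 0,"y": 0,"z": 0,"roll": 0},{"hand": 1,"x": 0,"y": 0,"z": 0,"roll": 0}]}}

```text
time: 6.92
tool_pos: [0.4864, 0.1278, 0.2509]
tcp_rot: [2.156, 2.285, -0.002]
wrist_force: [-0.2, 0.4, -5.0]
width: 0.09
grip_force: 58.6
```

```bash
python3 - <<'E'
from h import *
from workcell import read_camera
import cv2
np.set_printoptions(precision=4,suppress=True)
s=bot.read_state(); print(s['time'],s['tool_pos'],s['wrist_force'],s['torque'],s['width'],s['grip_force'])
a=read_camera('wrist')[:,:,::-1]; b=read_camera('side')[:,:,::-1]; t=read_camera('top')[:,:,::-1]
cv2.imwrite('pics/w2.png',a);cv2.imwrite('pics/s2.png',b);cv2.imwrite('pics/t2.png',t)
b=cv2.resize(b[150:300,170:320],(450,450),interpolation=cv2.INTER_CUBIC); t=cv2.resize(t[105:255,185:300],(345,450),interpolation=cv2.INTER_CUBIC)
cv2.imwrite('pics/pre.png',np.hstack([b,t]))
M=R.from_rotvec(s['tcp_rot']).as_matrix(); print(M)
E
```

```text
6.9167 [0.4864 0.1278 0.2509] [-0.2033  0.3986 -5.0202] [ 0.024  -0.0158  0.0214] 0.09033475525896403 58.58240783214569
[[-0.0579  0.9983 -0.0005]
 [ 0.9983  0.0579 -0.0009]
 [-0.0009 -0.0006 -1.    ]]
```

View pics/pre.png

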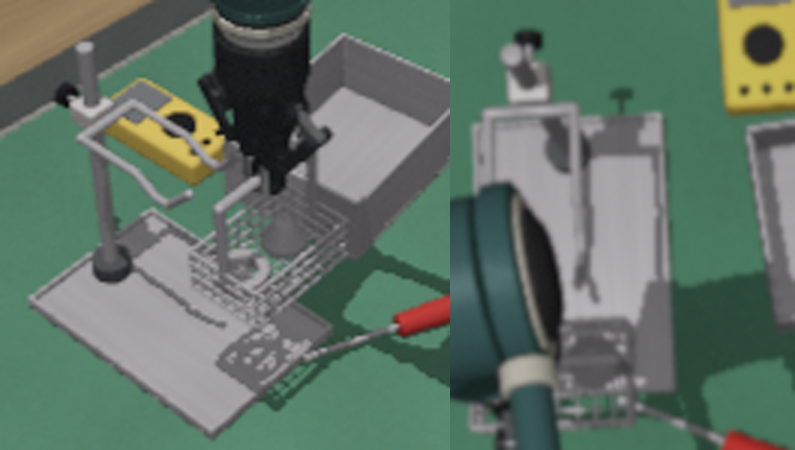

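The basket hangs level in front of the tips, with the parts inside. The bar is at z ≈ 0.269 and must enter at about 0.255, so I'll lower 14 mm, then advance slowly to the seats.

Emit:
{"fn": "servo_tool", "kwargs": {"targets": [{"hand": 1,"x": 0.002,"y": 0,"z": 0.01,"roll": 0},{"hand": 1,"x": 0.004,"y": 0,"z": 0.02,"roll": 0},{"hand": 1,"x": 0.006,"y": 0,"z": 0.028,"roll": 0},{"hand": 1,"x": 0.006,"y": 0.01,"z": 0.028,"roll": 0},{"hand": 1,"x": 0.006,"y": 0.03,"z": 0.028,"roll": 0},{"hand": 1,"x": 0.006,"y": 0.05,"z": 0.028,"roll": 0},{"hand": 1,"x": 0.006,"y": 0.07,"z": 0.028,"roll": 0},{"hand": 1,"x": 0.006,"y": 0.085,"z": 0.028,"roll": 0},{"hand": 1,"x": 0.006,"y": 0.09,"z": 0.028,"roll": 0},{"hand": 1,"x": 0.006,"y": 0.09,"z": 0.028,"roll": 0}]}}

```text
time: 7.9
tool_pos: [0.5321, 0.1343, 0.2373]
tcp_rot: [2.156, 2.285, 0.0]
wrist_force: [-0.1, 0.1, -4.3]
width: 0.092
grip_force: 58.6
```

Emit:
{"fn": "servo_tool", "kwargs": {"targets": [{"hand": 1,"x": 0,"y": 0.01,"z": 0,"roll": 0},{"hand": 1,"x": 0,"y": 0.022,"z": 0,"roll": 0},{"hand": 1,"x": 0,"y": 0.036,"z": 0,"roll": 0},{"hand": 1,"x": 0,"y": 0.05,"z": 0,"roll": 0},{"hand": 1,"x": 0,"y": 0.064,"z": 0,"roll": 0},{"hand": 1,"x": 0,"y": 0.078,"z": 0,"roll": 0},{"hand": 1,"x": 0,"y": 0.088,"z": 0,"roll": 0},{"hand": 1,"x": 0,"y": 0.093,"z": 0,"roll": 0},{"hand": 1,"x": 0,"y": 0.093,"z": 0,"roll": 0},{"hand": 1,"x": 0,"y": 0.093,"z": 0,"roll": 0}]}}

```text
time: 8.73
tool_pos: [0.5773, 0.1369, 0.2371]
tcp_rot: [-2.156, -2.285, 0.001]
wrist_force: [0.7, -0.4, -4.7]
width: 0.089
grip_force: 58.6
```

```bash
python3 - <<'E'
from h import *
from workcell import read_camera
import cv2
np.set_printoptions(precision=4,suppress=True)
s=bot.read_state(); print(s['time'],s['tool_pos'],s['wrist_force'],s['torque'],s['width'],s['grip_force'])
a=read_camera('wrist')[:,:,::-1]; b=read_camera('side')[:,:,::-1]
cv2.imwrite('pics/w3.png',a);cv2.imwrite('pics/s3.png',b)
b=cv2.resize(b[165:285,175:295],(400,400),interpolation=cv2.INTER_CUBIC); a=cv2.resize(a[60:340,140:420],(400,400))
cv2.imwrite('pics/in.png',np.hstack([b,a]))
E
```

```text
8.7333 [0.5773 0.1369 0.2371] [ 0.7271 -0.4414 -4.6618] [ 0.0338  0.0267 -0.0298] 0.08933679279219447 58.60087752342224
```

View pics/in.png

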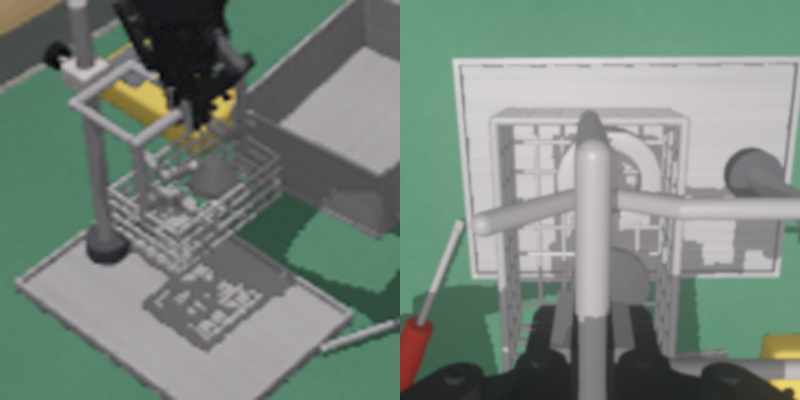

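The prong passes through the window under the bar. In the wrist crop, its tip is at (485,222), its level bend is at (683,208), and the bar crosses at about x = 593. I'll check the bar against the seat centre in the stand's x before lowering.

```bash
python3 - <<'E'
from h import *
np.set_printoptions(precision=4,suppress=True)
s=bot.read_state()
ex=np.array([np.cos(np.radians(3.4)),np.sin(np.radians(3.4))]); ey=np.array([-ex[1],ex[0]])
f=lambda u,v:((u-400)*.7+140-.15,v*.7+60-.15)
for n,p,z in[('tip',(481,222),.234),('bend',(683,208),.218),('bar150',(593,150),.255),('bar300',(593,300),.255),('bend0',(612,192),.204),('baseL',(455,60),.014),('baseL2',(800,60),.014),('baseL3',(474,277),.014)]:
    q=plane('wrist',*f(*p),z,s)[:2]-[.5774,.1341]; print(n,1000*q@ex,1000*q@ey)
q=s['tool_pos'][:2]-[.5774,.1341]; print('tool',1000*q@ex,1000*q@ey)
E
```

```text
tip -34.529670343825224 32.254995775914445
bend 31.385309407949244 32.20318633520467
bar150 0.3992773523653592 58.19359881652427
bar300 0.41152996177043466 15.88692449243331
bend0 7.51773728415915 34.35057437039859
baseL -97.19472221606061 83.16299677929872
baseL2 147.8197135549416 83.07009174238944
baseL3 -95.95421285868046 -84.51151809970028
tool -0.1701955129139129 2.8836348471089224
```

All the points agree to about 1–3 mm, and the bar is centred over the seats. Lower 34 mm, then creep down until the hooks take the weight.

Emit:
{"fn": "servo_tool", "kwargs": {"targets": [{"hand": 1,"x": 0,"y": 0,"z": 0.008,"roll": 0},{"hand": 1,"x": 0,"y": 0,"z": 0.02,"roll": 0},{"hand": 1,"x": 0,"y": 0,"z": 0.034,"roll": 0},{"hand": 1,"x": 0,"y": 0,"z": 0.048,"roll": 0},{"hand": 1,"x": 0,"y": 0,"z": 0.058,"roll": 0},{"hand": 1,"x": 0,"y": 0,"z": 0.064,"roll": 0},{"hand": 1,"x": 0,"y": 0,"z": 0.068,"roll": 0},{"hand": 1,"x": 0,"y": 0,"z": 0.068,"roll": 0}]}}

```text
time: 9.5
tool_pos: [0.577, 0.1369, 0.2025]
tcp_rot: [-2.155, -2.285, 0.002]
wrist_force: [0.5, -0.7, -5.0]
width: 0.091
grip_force: 58.6
```

Emit:
{"fn": "servo_tool", "kwargs": {"targets": [{"hand": 1,"x": 0,"y": 0,"z": 0.002,"roll": 0},{"hand": 1,"x": 0,"y": 0,"z": 0.004,"roll": 0},{"hand": 1,"x": 0,"y": 0,"z": 0.006,"roll": 0},{"hand": 1,"x": 0,"y": 0,"z": 0.008,"roll": 0},{"hand": 1,"x": 0,"y": 0,"z": 0.008,"roll": 0}]}}

```text
time: 9.92
tool_pos: [0.5773, 0.137, 0.1992]
tcp_rot: [-2.156, -2.285, 0.0]
wrist_force: [-0.4, 0.6, -4.4]
width: 0.092
grip_force: 58.6
```

Emit:
{"fn": "servo_tool", "kwargs": {"targets": [{"hand": 1,"x": 0,"y": 0,"z": 0.001,"roll": 0},{"hand": 1,"x": 0,"y": 0,"z": 0.002,"roll": 0},{"hand": 1,"x": 0,"y": 0,"z": 0.003,"roll": 0},{"hand": 1,"x": 0,"y": 0,"z": 0.004,"roll": 0},{"hand": 1,"x": 0,"y": 0,"z": 0.004,"roll": 0}]}}

```text
time: 10.33
tool_pos: [0.5773, 0.1369, 0.1971]
tcp_rot: [-2.156, -2.285, 0.0]
wrist_force: [0.6, -0.4, -4.9]
width: 0.094
grip_force: 58.6
```

Emit:
{"fn": "servo_tool", "kwargs": {"targets": [{"hand": 1,"x": 0,"y": 0,"z": 0.001,"roll": 0},{"hand": 1,"x": 0,"y": 0,"z": 0.002,"roll": 0},{"hand": 1,"x": 0,"y": 0,"z": 0.002,"roll": 0}]}}

```text
time: 10.58
tool_pos: [0.5773, 0.137, 0.1961]
tcp_rot: [-2.156, -2.285, 0.0]
wrist_force: [-0.2, -0.4, -4.1]
width: 0.091
grip_force: 58.6
```

Emit:
{"fn": "servo_tool", "kwargs": {"targets": [{"hand": 1,"x": 0,"y": 0,"z": 0.001,"roll": 0},{"hand": 1,"x": 0,"y": 0,"z": 0.002,"roll": 0},{"hand": 1,"x": 0,"y": 0,"z": 0.002,"roll": 0}]}}

```text
time: 10.83
tool_pos: [0.5775, 0.137, 0.1956]
tcp_rot: [2.156, 2.285, 0.0]
wrist_force: [-1.6, -0.0, -3.0]
width: 0.092
grip_force: 58.8
```

Emit:
{"fn": "servo_tool", "kwargs": {"targets": [{"hand": 1,"x": 0,"y": 0,"z": 0.001,"roll": 0},{"hand": 1,"x": 0,"y": 0,"z": 0.002,"roll": 0},{"hand": 1,"x": 0,"y": 0,"z": 0.002,"roll": 0}]}}

```text
time: 11.08
tool_pos: [0.5776, 0.137, 0.1953]
tcp_rot: [2.156, 2.285, 0.001]
wrist_force: [-2.1, -0.8, 2.9]
width: 0.093
grip_force: 59.2
```

Contact is at TCP z ≈ 0.1955, which puts the bar at 0.2135 against the predicted 0.213. The force has gone from −4.6 to +2.9 N, so the hooks carry the basket. I'll ease the grip and open.

Emit:
{"fn": "servo_tool", "kwargs": {"targets": [{"hand": 1,"x": 0,"y": 0,"z": 0,"roll": 0},{"hand": 1,"x": 0,"y": 0,"z": 0,"roll": 0},{"hand": 1,"x": 0,"y": 0,"z": 0,"roll": 0},{"hand": 1,"x": 0,"y": 0,"z": -0.001,"roll": 0}], "grip_force": 20}}

```text
time: 11.42
tool_pos: [0.5776, 0.137, 0.1953]
tcp_rot: [2.156, 2.285, 0.001]
wrist_force: [-1.0, -0.6, 1.7]
width: 0.089
grip_force: 59.4
```

Emit:
{"fn": "servo_tool", "kwargs": {"targets": [{"hand": 0.7,"x": 0,"y": 0,"z": 0,"roll": 0},{"hand": 0.5,"x": 0,"y": 0,"z": 0,"roll": 0},{"hand": 0.3,"x": 0,"y": 0,"z": 0,"roll": 0},{"hand": 0,"x": 0,"y": 0,"z": 0,"roll": 0},{"hand": -0.3,"x": 0,"y": 0,"z": 0,"roll": 0},{"hand": -0.3,"x": 0,"y": 0,"z": 0,"roll": 0},{"hand": -0.3,"x": 0,"y": 0,"z": 0,"roll": 0},{"hand": -0.3,"x": 0,"y": 0,"z": 0,"roll": 0}]}}

```text
time: 12.08
tool_pos: [0.5774, 0.137, 0.1947]
tcp_rot: [-2.156, -2.285, -0.0]
wrist_force: [0.5, 0.5, 0.1]
width: 0.649
grip_force: 0.0
```

```bash
python3 - <<'E'
from h import *
from workcell import read_camera
import cv2
s=bot.read_state(); print(s['time'],s['tool_pos'],s['wrist_force'],s['torque'],s['width'],s['grip_force'])
a=read_camera('wrist')[:,:,::-1]; b=read_camera('side')[:,:,::-1]
b=cv2.resize(b[165:285,175:295],(400,400),interpolation=cv2.INTER_CUBIC); a=cv2.resize(a[60:340,140:420],(400,400))
cv2.imwrite('pics/open.png',np.hstack([b,a]))
E
```

```text
12.0833 [0.577424   0.13697139 0.19472767] [0.51837752 0.48064044 0.1445465 ] [-0.01559014  0.04018163  0.02715305] 0.6493101499674194 0.0
```

View pics/open.png

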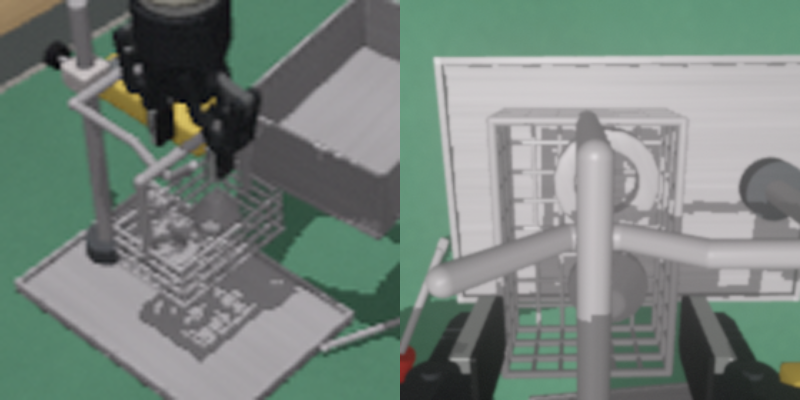

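The bar lies in the dip, the basket hangs level, the parts are inside and the fingers are clear. Retreat straight up.

Emit:
{"fn": "servo_tool", "kwargs": {"targets": [{"hand": -0.3,"x": 0,"y": 0,"z": -0.01,"roll": 0},{"hand": -0.3,"x": 0,"y": 0,"z": -0.03,"roll": 0},{"hand": -0.3,"x": 0,"y": 0,"z": -0.06,"roll": 0},{"hand": -0.3,"x": 0,"y": 0,"z": -0.1,"roll": 0},{"hand": -0.3,"x": 0,"y": 0,"z": -0.15,"roll": 0},{"hand": -0.3,"x": 0,"y": 0,"z": -0.2,"roll": 0},{"hand": -0.3,"x": 0,"y": 0,"z": -0.25,"roll": 0},{"hand": -0.3,"x": 0,"y": 0,"z": -0.28,"roll": 0},{"hand": -0.3,"x": 0,"y": 0,"z": -0.3,"roll": 0},{"hand": -0.3,"x": 0,"y": 0,"z": -0.3,"roll": 0}]}}

```text
time: 13.02
tool_pos: [0.5787, 0.1372, 0.3489]
tcp_rot: [2.153, 2.282, 0.008]
wrist_force: [0.1, -0.9, 0.4]
width: 0.648
grip_force: 0.0
```

Emit:
{"fn": "servo_tool", "kwargs": {"targets": [{"hand": -0.3,"x": 0,"y": 0,"z": 0,"roll": 0},{"hand": -0.3,"x": 0,"y": 0,"z": 0,"roll": 0},{"hand": -0.3,"x": 0,"y": 0,"z": 0,"roll": 0},{"hand": -0.3,"x": 0,"y": 0,"z": 0,"roll": 0},{"hand": -0.3,"x": 0,"y": 0,"z": 0,"roll": 0},{"hand": -0.3,"x": 0,"y": 0,"z": 0,"roll": 0}]}}

```text
time: 13.52
tool_pos: [0.5771, 0.1369, 0.3439]
tcp_rot: [-2.155, -2.284, 0.002]
wrist_force: [-0.1, 0.4, -0.1]
width: 0.648
grip_force: 0.0
```

```bash
python3 - <<'E'
from h import *
from workcell import read_camera
import cv2
a=read_camera('wrist')[:,:,::-1]; b=read_camera('side')[:,:,::-1]
b=cv2.resize(b[130:350,110:360],(400,352),interpolation=cv2.INTER_CUBIC); a=cv2.resize(a,(400,300))
b=cv2.copyMakeBorder(b,0,48,0,0,cv2.BORDER_CONSTANT);a=cv2.copyMakeBorder(a,0,100,0,0,cv2.BORDER_CONSTANT)
cv2.imwrite('pics/end.png',np.hstack([b,a]))
E
```

```text
(no output)
```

View pics/end.png

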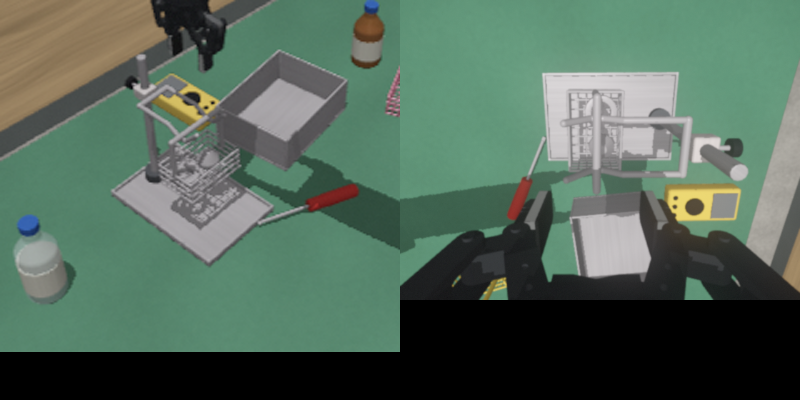

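The basket hangs on both prongs, level and free. The gripper is well clear and both bottles are still standing. Handing in.

```bash
python3 -c "
from workcell import ticket
print(ticket.finish_job())"
```

```text
the job is handed in; nothing more can be done
None
```

The basket hangs level on both hook prongs with the ring and cone inside, both bottles are still standing, and the job was handed in after about 14 s; no verdict came back.

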